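# Index the tacking arm and present the heavier boss

### The arm

A 6-joint arm with a two-finger parallel gripper is mounted at the origin on the work surface. World frame = base frame: x ahead of the robot, y to its left, z up, the work surface at z = 0. Lengths are in m, angles in degrees, forces in N, time in s.
With the tool pointing down it reaches from about 0.3 to 0.875 m from the base axis. Payload 6.4 kg.
Tool frame: the origin (TCP) lies on the mounting face of the last link; the fingertips stand 173 mm ahead of it and the grasp point (between the pads) lies 155 mm ahead of it; z points along the fingers, y is the direction in which the jaws open and shut (so a half turn about z gives the same grasp; the last joint's range is limited). The gripper opens to 85 mm and grips with 20 to 120 N. Pads are 22 mm wide; open, the fingers measure 114 mm over their backs; the gripper's body (76 mm by 85 mm) begins 54 mm behind the grasp point. The pads swing forward as they close: fully open they stand 13 mm farther back than shut.
Start: joints at [54.414, 10.359, 92.074, -0, 77.567, -11.82], TCP at [0.232, 0.526, 0.405] pointing down, gripper open.
Joint ranges: [-171.53, 171.53], [-51.25, 118.39], [17.06, 147.69], [-65.23, 245.23], [0, 150.52], [-178.68, 178.68]. Speed limits (degrees/s): [147.25, 147.25, 172.46, 180, 180, 180].

### API

Orientations are given as a 3x3 rotation matrix whose columns are the frame's x, y, z axes.
In Python, from plant import robot gives the robot as it stands.
- The arm moves only by the tool send_rows, never from a script. Its argument "targets" is a list of rows, each a list of 2 entries, a list of its own where there are three numbers: the shift along the tool's x, y, z in mm, then the turn about the tool's z in degrees. A call has 1 to 8 rows; each row shifts and turns the commanded pose from where the row before left it, along the tool's axes as they then stand; what a row does not reach is not made up. A row lasts 1/10 s, in which the tool goes at most 50 mm and 8.59 degrees, less where a joint would pass 70% of its speed; a pose out of reach is approached as far as the arm can. A call with a gripper value outside its range is refused whole. "claw" is the closure in counts, from 0 (fully open) to 255 (shut), set as the call begins (left out, the last holds). The fingers move at their own pace and stop on an object; the grip force is fixed at half the most. Time passes only in rows, so rows that do not move let the fingers close. It gives the time, the measured TCP pose, the force and the opening at its end, in the units of the state.
- robot.get_obs(): the state, without advancing time (a new reading comes with each control period).
- robot.camera(name): name is "side" or "top" or "wrist"; returns the picture (420x560x3 uint8, red, green, blue); there is no depth.
- robot.calibration(name): a dict with "intrinsics" (3x3 intrinsics, pixels), "distortion" ([k1, k2, p1, p2, k3] as OpenCV has them; the pictures are not rectified), "R" (3x3) and "t" (3): a world point X has camera coordinates R X + t. Camera axes: x right, y down, z forward; pixel columns grow to the right and rows downward; lengths in m; the calibration is good to about 2 mm. A picture is of the moment at which its call begins: read the wrist's pose just before it. calibration takes no time and is no camera call; for the wrist camera it gives the pose at the moment of the call.
- robot.job_done(): hands the job in, once; it reports no verdict.
Trained networks look in the newest picture that a camera, given by its name, has taken for a name from the list of things; names that differ only in an ending like _2 or _b are one class to them, and where a whole thing is asked for, a point or a joint stands for the part that bears it (a point fixed in the world has none). Each returns a list of dicts, best first, with "p" (0 to 1); they miss things now and then, are a little off and sometimes report something else, mostly with a low value. They report only what shows in the picture. A call takes as long as a camera call.
- robot.masks_of(label, camera): "region" (420x560 bool, what is visible of it).
- robot.landmark_of(label, camera): "at" ([x, y, z] in m, in world coordinates, good to about 4 mm: a listed point, or the origin of a listed thing).
The state is a dict: "t": time; "joint_pos": joint angles; "qvel": joint speeds; "tau": joint torques, N m; "ee_pos": TCP position; "tool_rot": TCP orientation; "contact_force": force on the tool from outside, world axes, zero at the start; "torque": the same for the moment, N m; "width": finger opening in m.
Only numpy, scipy, OpenCV 4.12 (cv2) and the standard library are available. Lean on these libraries where they do the work, as an engineer would, in place of code of your own. Each camera call takes 0.05 s, during which the arm holds its last target. There are 200 camera calls.

### The job

First index the tacking positioner: lift the sprung plunger, swing the arm counter-clockwise (seen from above) to the next index hole and let the plunger drop fully home there. Then lift the two look-alike round steel bosses clear of the bench in turn to feel which is heavier, stand the lighter one back upright on the bench, and present the heavier one: finish while holding it upright a few centimetres above the arm's round nest, centred over it and touching nothing but the gripper. Leave the bystanding tools and parts where they lie, and do not let go of the heavier boss at the end.

Things in the scene. Friction and masses are not known exactly. Their poses are not given: they have to be found in the camera images.
- positioner: Bench positioner, fixed: round grey foot (diameter 170) carrying a steel index plate (diameter 216, top 42 above the bench) with two brass-bushed holes. Origin on the bench under the pivot, z up; the arm turns about this z axis. It stands at a different place and yaw each run.
- hole_next (a point): Mouth of the next index hole, in the top face of the index plate (42 above the bench), 90 from the pivot axis: where the plunger must drop home. A hole is 12 wide; the plunger's pin is 10 thick with a round end that pulls itself in when it is let go within about 3 of the hole.
- pivot (a point): Top of the pivot pin, on the arm's axis of turning, 84 above the bench.
- swing_arm (a joint): Turn of the blue swing arm (215 long, 36 wide, its top 58 above the bench) in rad: 0 at the start, with the plunger in the first hole; grows counter-clockwise seen from above; 1.047 (60 degrees) at the next hole. It turns with little friction (under 1 N at the plunger) and stays where it is left; it stops at 1.30.
- plunger (a joint): Lift of the plunger in m: 0 fully home in a hole, 0.030 at its upper stop; the pin's end is 12 mm deep in the hole when home, so lift it by more than 14 mm and keep it lifted to swing. A spring pushes it down (about 4 N at home, 7 N at the top, plus its weight of 1 N).
- plunger_knob (a point): Middle of the plunger's black round knob, 90 from the pivot axis at the end of the arm away from the nest: knob diameter 30, 32 high, upright, its top 116 and this point 100 above the bench when home. It moves with the plunger and the arm; under it is a dark guide sleeve of diameter 26 that ends 76 above the bench. Grip it from above, lift, carry it round the pivot in an arc and let go.
- nest (a point): Centre of the inner floor of the round steel nest cup at the other end of the arm, 90 from the pivot axis, 62 above the bench: inner diameter 50, outer 62, rim 8 above this point. It turns with the arm.
- boss_a: Weld-on steel boss, a plain upright round bar piece with a bevelled top edge: diameter 40, height 55, origin at the centre of its underside, z up along its axis; it stands loose on the bench. The two bosses look exactly alike; one is solid (490 to 580 g), the other hollow inside (280 to 370 g), and which is which changes from run to run and cannot be seen. Grip its sides from above.
- boss_b: Weld-on steel boss, a plain upright round bar piece with a bevelled top edge: diameter 40, height 55, origin at the centre of its underside, z up along its axis; it stands loose on the bench. The two bosses look exactly alike; one is solid (490 to 580 g), the other hollow inside (280 to 370 g), and which is which changes from run to run and cannot be seen. Grip its sides from above.
- bolt: Bystander, leave alone: brass-coloured bolt lying down, 66 long, 18 thick.
- washer_1: Bystander, leave alone: loose flat washer, diameter 32, 4 thick.
- washer_2: Bystander, leave alone: loose flat washer, diameter 32, 4 thick.
- wood_block: Bystander, leave alone: wooden offcut 110 x 35 x 30 high.
- hammer: Bystander, leave alone: hammer lying on the bench.
- offcut: Bystander, leave alone: flat steel offcut 130 x 30 x 6.
- brush: Bystander, leave alone: bench brush lying on the bench.

How it is judged (in metres and radians):
On the way, in this order (a step that is already met when the one before it is completed fails the run):
1. the plunger is lifted out of the first hole (value of joint plunger above 0.013 m), for 0.1 s.
2. the arm is at the next hole with the plunger fully home (value of joint swing_arm between 1.007 and 1.087 rad and value of joint plunger below 0.003 m), for 0.3 s.
3. the lighter boss is lifted clear of the bench by the fingers while the heavier stands on it (the heavier may have been lifted before) ((((height (world z) of boss_a above 0.02 m and contact force between boss_a and the fingers above 1 N) and height (world z) of boss_b below 0.006 m and angle between boss_b's own z axis and vertical below 0.12 rad and linear speed of boss_b below 0.02 m/s and contact force between boss_b and the fingers below 0.2 N and contact force between boss_b and anything else above 4.2 N) or ((height (world z) of boss_b above 0.02 m and contact force between boss_b and the fingers above 1 N) and height (world z) of boss_a below 0.006 m and angle between boss_a's own z axis and vertical below 0.12 rad and linear speed of boss_a below 0.02 m/s and contact force between boss_a and the fingers below 0.2 N and contact force between boss_a and anything else above 4.2 N))), for 0.2 s.
4. the heavier boss is lifted clear of the bench, the lighter one standing on the bench again ((((height (world z) of boss_a above 0.02 m and contact force between boss_a and the fingers above 1 N) and height (world z) of boss_b below 0.006 m and angle between boss_b's own z axis and vertical below 0.12 rad and linear speed of boss_b below 0.02 m/s and contact force between boss_b and the fingers below 0.2 N and contact force between boss_b and anything else below 4.2 N) or ((height (world z) of boss_b above 0.02 m and contact force between boss_b and the fingers above 1 N) and height (world z) of boss_a below 0.006 m and angle between boss_a's own z axis and vertical below 0.12 rad and linear speed of boss_a below 0.02 m/s and contact force between boss_a and the fingers below 0.2 N and contact force between boss_a and anything else below 4.2 N))), for 0.2 s.
At the end, for the whole second after the job is handed in: Arm at the next hole (0.04 rad), plunger home (3 mm); lighter boss released, still and upright on the bench; heavier boss held still in the fingers, upright (0.15 rad), underside 10 to 80 mm above the nest floor, centred on it within 15 mm, not touching the positioner (all of step 2 and ((height (world z) of boss_b below 0.006 m and angle between boss_b's own z axis and vertical below 0.12 rad and linear speed of boss_b below 0.02 m/s and contact force between boss_b and the fingers below 0.2 N and contact force between boss_b and anything else below 4.2 N and contact force between boss_a and the fingers above 1 N and contact force between boss_a and positioner below 0.2 N and horizontal distance between boss_a and nest below 0.015 m and z of boss_a in the frame of nest between 0.01 and 0.08 m and angle between boss_a's own z axis and vertical below 0.15 rad and linear speed of boss_a below 0.03 m/s) or (height (world z) of boss_a below 0.006 m and angle between boss_a's own z axis and vertical below 0.12 rad and linear speed of boss_a below 0.02 m/s and contact force between boss_a and the fingers below 0.2 N and contact force between boss_a and anything else below 4.2 N and contact force between boss_b and the fingers above 1 N and contact force between boss_b and positioner below 0.2 N and horizontal distance between boss_b and nest below 0.015 m and z of boss_b in the frame of nest between 0.01 and 0.08 m and angle between boss_b's own z axis and vertical below 0.15 rad and linear speed of boss_b below 0.03 m/s))); the arm keeps its last pose, push and grip.
It fails at once if a bystander (bolt, washer, block, hammer, offcut, brush) is moved by more than 40 mm (distance of any of bolt, washer_1, washer_2, wood_block, hammer, offcut, brush from where it was at the start of the episode above 0.04 m).
It also fails if it takes over 64 s, if anything falls off the work surface, if the arm or the gripper's body presses on something with over 40 N, if the wrist force passes 120 N, or if a joint passes its speed limit or range.

## Working session

There is one attempt and no reset: what is moved stays moved. The work goes in short steps, Python scripts to look and compute and a tool call to move; the robot and the scene stay as the last step left them, time stands still between calls to the robot, and variables do not carry over. Pictures are saved under pics/ and viewed, about 8 in all and at most 12, crops included, and the job is handed in when it is done.

Besides the shell and the picture viewer there is one more tool, called after "Request:" by a JSON object that holds its "fn" and its "kwargs". send_rows: Moves the arm, as the interface text tells. Its arguments: {"type":"object","properties":{"targets":{"type":"array"},"claw":{"type":"number"}},"required":["targets"]}

```bash
ls; mkdir -p pics; python3 - <<'E'
from plant import robot
import cv2, numpy as np
np.set_printoptions(precision=4,suppress=True)
o=robot.get_obs(); print(o['t'],o['ee_pos'],o['tool_rot'],o['width'],o['contact_force'])
for c in ['top','side']:
    im=robot.camera(c); cv2.imwrite(f'pics/{c}0.png',im[:,:,::-1])
    for l in ['positioner','hole_next','pivot','plunger_knob','nest','boss_a']:
        print(c,l,[(np.round(d['at'],4),round(d['p'],2)) for d in robot.landmark_of(l,c)])
E
```

```text
pics
0.0 [0.2315 0.526  0.4038] [[-0.9152  0.403  -0.0011]
 [ 0.403   0.9152 -0.0015]
 [ 0.0004 -0.0018 -1.    ]] 0.08519190657036366 [-0.16   -0.1044 -0.7443]
top positioner [(array([ 0.5371, -0.1683, -0.0008]), 0.65)]
top hole_next [(array([ 0.4517, -0.1873,  0.0432]), 0.67), (array([ 0.5032, -0.421 ,  0.0007]), 0.67)]
top pivot [(array([ 0.5395, -0.1729,  0.0843]), 0.78)]
top plunger_knob [(array([ 0.4794, -0.1   ,  0.0965]), 0.67), (array([ 0.5406, -0.1672,  0.0024]), 0.3)]
top nest [(array([ 0.5977, -0.2322,  0.0624]), 0.57)]
top boss_a [(array([ 0.5948,  0.2717, -0.0016]), 0.77), (array([0.5405, 0.1008, 0.0012]), 0.45)]
side positioner [(array([ 0.5423, -0.1634,  0.0018]), 0.68)]
side hole_next [(array([ 0.4517, -0.1894,  0.0407]), 0.72)]
side pivot [(array([ 0.5396, -0.1703,  0.0807]), 0.92), (array([0.548 , 0.1016, 0.0028]), 0.61)]
side plunger_knob [(array([ 0.4796, -0.0998,  0.0952]), 0.44)]
side nest [(array([ 0.5985, -0.2337,  0.0634]), 0.62), (array([ 0.6653, -0.4544,  0.    ]), 0.38)]
side boss_a [(array([ 0.595 ,  0.2704, -0.0003]), 0.85), (array([ 0.5444,  0.0978, -0.0014]), 0.63)]
```

View pics/top0.png

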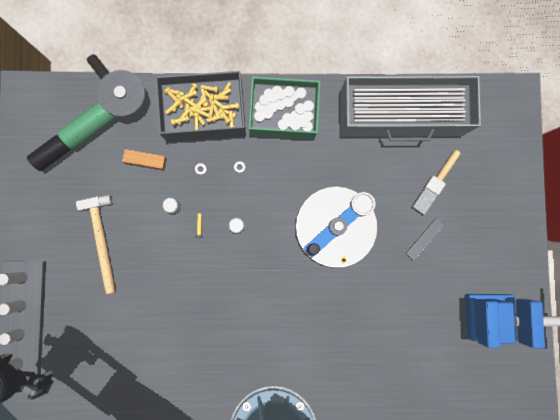

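View pics/side0.png

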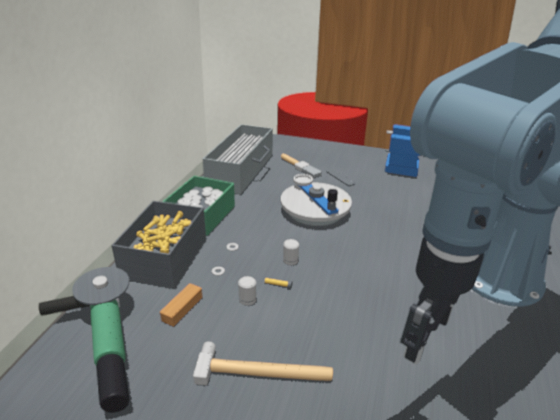

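```bash
cat > h.py <<'E'
from plant import robot
import cv2, numpy as np
np.set_printoptions(precision=4,suppress=True)
def plan(x,y,z,yaw,n=None,start=None):
    """constant row (tool-frame shift mm, turn deg) repeated n times; yaw = azimuth of tool y axis (mod 180)"""
    if start is None:
        o=robot.get_obs(); p=np.array(o['ee_pos']); R=np.array(o['tool_rot'])
    else: p,R=start
    y0=np.degrees(np.arctan2(R[1,1],R[0,1]))
    d=(yaw-y0+90)%180-90; turn=-d   # tool z is down
    dist=np.linalg.norm(np.array([x,y,z])-p)*1000
    if n is None: n=int(max(np.ceil(dist/45),np.ceil(abs(turn)/8),1))
    a=np.radians(turn/n); A=np.zeros((3,3)); Rk=R.copy()
    T=np.array([[np.cos(a),-np.sin(a),0],[np.sin(a),np.cos(a),0],[0,0,1]])
    for _ in range(n): A+=Rk; Rk=Rk@T
    s=np.linalg.solve(A,np.array([x,y,z])-p)*1000
    print('rows',n,'x',np.round(s,1),'turn',round(turn/n,2))
    return np.array([x,y,z]),Rk
def obs():
    o=robot.get_obs(); R=np.array(o['tool_rot'])
    print('t',round(o['t'],2),'p',o['ee_pos'],'yaw',np.degrees(np.arctan2(R[1,1],R[0,1])).round(1),'F',np.array(o['contact_force']),'w',round(o['width'],4),'j',np.round(o['joint_pos'],1))
def look(cam,labels,save=None):
    im=robot.camera(cam)
    if save: cv2.imwrite(f'pics/{save}.png',im[:,:,::-1])
    for l in labels: print(cam,l,[(np.round(d['at'],4),round(d['p'],2)) for d in robot.landmark_of(l,cam)])
E
python3 - <<'E'
from h import *
plan(.45,-.10,.42,41,16)
from scipy.optimize import least_squares
k=[.4795,-.0999];n=[.5981,-.2330];h=[.4517,-.1884];pv=[.5395,-.1716]
def f(q):
    u=lambda a:.09*np.array([np.cos(a),np.sin(a)])
    p=q[:2]; return np.r_[p+u(q[2])-k,p-u(q[2])-n,p+u(q[2]+np.pi/3)-h,p-pv]
r=least_squares(f,[.54,-.17,2.3]); print(r.x,np.degrees(r.x[2]),r.fun)
E
```

```text
rows 16 x [-34.1 -24.1  -1. ] turn 1.58
[ 0.5392 -0.1685  2.3051] 132.0701998011786 [-0.0006 -0.0018  0.0014 -0.0023 -0.0005  0.0011 -0.0003  0.0031]
```

Request:
{"fn": "send_rows", "kwargs": {"targets": [[[-34.1,-24.1,-1],1.58],[[-34.1,-24.1,-1],1.58],[[-34.1,-24.1,-1],1.58],[[-34.1,-24.1,-1],1.58],[[-34.1,-24.1,-1],1.58],[[-34.1,-24.1,-1],1.58],[[-34.1,-24.1,-1],1.58],[[-34.1,-24.1,-1],1.58]], "claw": 0}}

```text
t: 1.5
ee_pos: [0.3753, 0.2237, 0.413]
tool_rot: [[-0.804, 0.594, 0.001], [0.594, 0.804, 0.0], [-0.001, 0.001, -1.0]]
contact_force: [0.6, 0.4, 0.5]
width: 0.0852
```

Request:
{"fn": "send_rows", "kwargs": {"targets": [[[-34.1,-24.1,-1],1.58],[[-34.1,-24.1,-1],1.58],[[-34.1,-24.1,-1],1.58],[[-34.1,-24.1,-1],1.58],[[-34.1,-24.1,-1],1.58],[[-34.1,-24.1,-1],1.58],[[-34.1,-24.1,-1],1.58],[[-34.1,-24.1,-1],1.58]]}}

```text
t: 2.3
ee_pos: [0.4489, -0.1017, 0.421]
tool_rot: [[-0.654, 0.756, 0.001], [0.756, 0.654, -0.0], [-0.001, 0.0, -1.0]]
contact_force: [2.2, -0.3, 0.2]
width: 0.0852
```

```bash
python3 - <<'E'
from h import *
obs()
look('wrist',['plunger_knob','pivot','nest','hole_next'],'w1')
look('top',['boss_a','bolt','pivot'])
obs()
E
```

```text
t 2.3 p [ 0.4489 -0.1017  0.421 ] yaw 40.9 F [ 2.1906 -0.258   0.1666] w 0.0852 j [-27.6  -5.7 106.8   0.   78.9 -68.5]
wrist plunger_knob [(array([ 0.4754, -0.1052,  0.1009]), 0.85), (array([ 0.5062, -0.4165, -0.0007]), 0.26)]
wrist pivot [(array([ 0.5436, -0.1667,  0.0881]), 0.87)]
wrist nest [(array([ 0.5977, -0.2335,  0.0652]), 0.78)]
wrist hole_next [(array([ 0.4551, -0.1919,  0.0399]), 0.84)]
top boss_a [(array([0.5408, 0.0976, 0.003 ]), 0.69), (array([ 0.595 ,  0.2697, -0.0022]), 0.51)]
top bolt [(array([ 0.5101,  0.1996, -0.0006]), 0.52)]
top pivot [(array([ 0.668 , -0.4537, -0.0025]), 0.75), (array([ 0.5413, -0.1706,  0.0868]), 0.67)]
t 2.75 p [ 0.4489 -0.0987  0.4207] yaw 41.1 F [0.6367 0.2234 1.0726] w 0.0856 j [-27.3  -5.8 106.9   0.   78.9 -68.3]
```

View pics/w1.png

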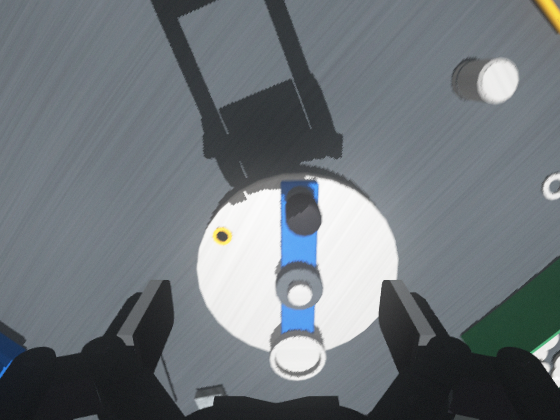

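```bash
cat >> h.py <<'E'
def ray(cam,uv,z):
    c=robot.calibration(cam); K=np.array(c['intrinsics'],float); D=np.array(c['distortion'],float); R=np.array(c['R']); t=np.array(c['t']).ravel()
    x=cv2.undistortPoints(np.array([[uv]],float),K,D)[0,0]; d=R.T@np.r_[x,1]; o=-R.T@t
    return (o+d*(z-o[2])/d[2])
E
python3 - <<'E'
from h import *
from scipy.optimize import least_squares
obs()
look('wrist',[],'w2')
im=robot.camera('wrist'); hsv=cv2.cvtColor(im,cv2.COLOR_RGB2HSV)
m=((hsv[...,0]>18)&(hsv[...,0]<32)&(hsv[...,1]>130)).astype(np.uint8); m[:200]=0;m[280:]=0;m[:,:190]=0;m[:,260:]=0
cs,_=cv2.findContours(m,cv2.RETR_EXTERNAL,2); c=max(cs,key=cv2.contourArea); e,_=cv2.minEnclosingCircle(c); print('hole px',e,ray('wrist',e,.042))
L={}
for l in ['plunger_knob','pivot','nest','hole_next']:
    d=robot.landmark_of(l,'wrist'); L[l]=d[0]['at'][:2]; print(l,d[0]['at'],d[0]['p'])
for l in ['plunger_knob','pivot','nest']:
    d=robot.masks_of(l,'wrist'); 
    if d: ys,xs=np.nonzero(d[0]['region']); print(l,xs.mean(),ys.mean(),xs.min(),xs.max(),ys.min(),ys.max())
h=ray('wrist',e,.042)[:2]
u=lambda a:.09*np.array([np.cos(a),np.sin(a)])
k=np.array(L['plunger_knob']);n=np.array(L['nest']);pv=np.array(L['pivot'])
f=lambda q:np.r_[q[:2]+u(q[2])-k,q[:2]-u(q[2])-n,2*(q[:2]+u(q[2]+np.pi/3)-h),q[:2]-pv]
r=least_squares(f,[.54,-.17,2.3]); print(r.x,np.degrees(r.x[2]),r.fun,'knob',r.x[:2]+u(r.x[2]))
E
```

```text
t 2.75 p [ 0.4489 -0.0987  0.4207] yaw 41.1 F [0.6367 0.2234 1.0726] w 0.0856 j [-27.3  -5.8 106.9   0.   78.9 -68.3]
hole px (220.92857360839844, 235.92857360839844) [ 0.45   -0.1856  0.042 ]
plunger_knob [0.4738, -0.1035, 0.0987] 0.79
pivot [0.5401, -0.1685, 0.0872] 0.86
nest [0.5985, -0.2383, 0.0628] 0.64
hole_next [0.453, -0.1902, 0.0383] 0.91
plunger_knob 301.2460443037975 215.98259493670886 284 319 194 237
pivot 296.94584163346616 284.027265936255 268 323 182 380
nest 296.9568134683421 283.38184701720144 268 323 182 380
[ 0.5377 -0.1689  2.2995] 131.75448836731331 [ 0.004   0.0017 -0.0008  0.0022 -0.0004 -0.0017 -0.0024 -0.0004] knob [ 0.4778 -0.1018]
```

```bash
python3 - <<'E'
from h import *
s=plan(.4784,-.1017,.258,41.9,8)
E
```

```text
rows 8 x [-2.6  2.6 20.3] turn -0.12
```

Request:
{"fn": "send_rows", "kwargs": {"targets": [[[-7,7,20],-0.4],[[-7,7,20],-0.4],[[-6.8,6.8,20],0],[[0,0,20],0],[[0,0,25],0],[[0,0,25],0],[[0,0,20],0],[[0,0,12.7],0]]}}

```text
t: 4.0
ee_pos: [0.4778, -0.1016, 0.2564]
tool_rot: [[-0.666, 0.746, -0.002], [0.746, 0.666, 0.001], [0.002, -0.001, -1.0]]
contact_force: [-0.1, 0.0, 0.3]
width: 0.0852
```

Request:
{"fn": "send_rows", "kwargs": {"targets": [[[0,0,0],0],[[0,0,0],0],[[0,0,0],0]]}}

```text
t: 4.3
ee_pos: [0.4789, -0.102, 0.2592]
tool_rot: [[-0.666, 0.746, 0.002], [0.746, 0.666, -0.001], [-0.002, 0.001, -1.0]]
contact_force: [0.2, 0.6, 0.9]
width: 0.086
```

```bash
python3 - <<'E'
from h import *
obs()
look('side',['plunger_knob'],'s2')
cv2.imwrite('pics/s2c.png',cv2.resize(cv2.imread('pics/s2.png')[100:260,240:440],None,fx=3,fy=3))
E
```

```text
t 4.3 p [ 0.4789 -0.102   0.2592] yaw 41.8 F [0.1594 0.6263 0.8535] w 0.086 j [-25.9  10.4 110.8  -0.   58.7 -67.7]
side plunger_knob [(array([ 0.4766, -0.1028,  0.0975]), 0.66)]
```

View pics/s2c.png

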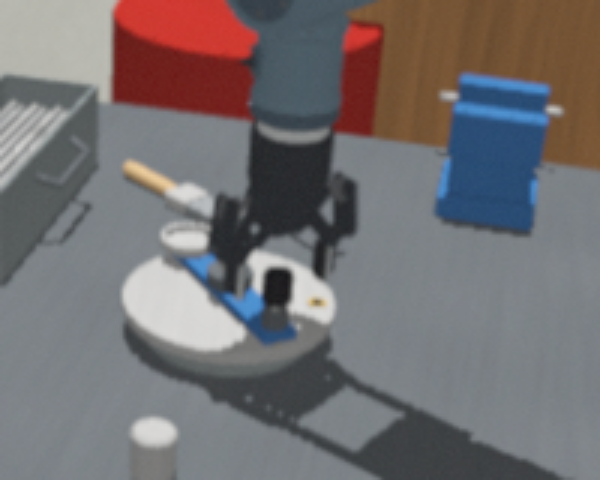

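Fingers straddle the knob (at about (277,288) in the crop). Closing.

Request:
{"fn": "send_rows", "kwargs": {"targets": [[[0,0,0],0],[[0,0,0],0],[[0,0,0],0],[[0,0,0],0],[[0,0,0],0],[[0,0,0],0],[[0,0,0],0],[[0,0,0],0]], "claw": 255}}

```text
t: 5.2
ee_pos: [0.4784, -0.1017, 0.2583]
tool_rot: [[-0.666, 0.746, 0.0], [0.746, 0.666, 0.0], [-0.0, 0.0, -1.0]]
contact_force: [-1.4, 1.1, 5.3]
width: 0.0287
```

Request:
{"fn": "send_rows", "kwargs": {"targets": [[[0,0,-4],0],[[0,0,-4],0],[[0,0,-4],0],[[0,0,-4],0],[[0,0,-4],0],[[0,0,-3],0],[[0,0,0],0],[[0,0,0],0]]}}

```text
t: 6.0
ee_pos: [0.4782, -0.1017, 0.2809]
tool_rot: [[-0.666, 0.746, 0.0], [0.746, 0.666, -0.0], [-0.0, -0.0, -1.0]]
contact_force: [2.8, -0.2, -8.2]
width: 0.0284
```

```bash
python3 - <<'E'
from h import *
obs()
look('side',['plunger_knob'])
E
```

```text
t 6.0 p [ 0.4782 -0.1017  0.2809] yaw 41.8 F [ 2.8068 -0.169  -8.2355] w 0.0284 j [-25.9   8.3 110.2  -0.   61.5 -67.7]
side plunger_knob []
```

Request:
{"fn": "send_rows", "kwargs": {"targets": [[[-0.2,-5.9,0],-3.75],[[-0.2,-5.9,0],-3.75],[[-0.2,-5.9,0],-3.75],[[-0.2,-5.9,0],-3.75],[[-0.2,-5.9,0],-3.75],[[-0.2,-5.9,0],-3.75],[[-0.2,-5.9,0],-3.75],[[-0.2,-5.9,0],-3.75]]}}

```text
t: 6.9
ee_pos: [0.4526, -0.1411, 0.2809]
tool_rot: [[-0.95, 0.311, -0.0], [0.311, 0.95, -0.0], [0.0, -0.0, -1.0]]
contact_force: [3.4, -1.3, -7.3]
width: 0.029
```

```bash
python3 - <<'E'
from h import *
obs()
E
```

```text
t 6.9 p [ 0.4526 -0.1411  0.2809] yaw 71.9 F [ 3.4196 -1.2852 -7.3497] w 0.029 j [ -31.7    6.5  112.3   -0.    61.2 -103.6]
```

Request:
{"fn": "send_rows", "kwargs": {"targets": [[[-0.2,-5.9,0],-3.75],[[-0.2,-5.9,0],-3.75],[[-0.2,-5.9,0],-3.75],[[-0.2,-5.9,0],-3.75],[[-0.2,-5.9,0],-3.75],[[-0.2,-5.9,0],-3.75],[[-0.2,-5.9,0],-3.75],[[-0.2,-5.9,0],-3.75]]}}

```text
t: 7.7
ee_pos: [0.4501, -0.1879, 0.2808]
tool_rot: [[-0.979, -0.205, -0.0], [-0.205, 0.979, -0.0], [0.0, -0.0, -1.0]]
contact_force: [4.0, -1.5, -6.7]
width: 0.0283
```

Request:
{"fn": "send_rows", "kwargs": {"targets": [[[0,0,0],0],[[0,0,0],0]]}}

```text
t: 7.9
ee_pos: [0.45, -0.1876, 0.2808]
tool_rot: [[-0.98, -0.201, -0.0], [-0.201, 0.98, -0.0], [0.0, -0.0, -1.0]]
contact_force: [2.3, -3.4, -7.0]
width: 0.029
```

```bash
python3 - <<'E'
from h import *
obs()
look('wrist',['pivot','nest'],'w3')
look('side',['plunger_knob','nest'])
look('top',['nest'])
E
```

```text
t 7.9 p [ 0.45   -0.1876  0.2808] yaw 101.6 F [ 2.2739 -3.3709 -6.9808] w 0.029 j [ -36.6    8.1  110.4   -0.    61.5 -138.2]
wrist pivot [(array([ 0.5438, -0.166 ,  0.0873]), 0.71)]
wrist nest []
side plunger_knob [(array([ 0.4504, -0.1846,  0.1184]), 0.46), (array([ 0.4901,  0.4586, -0.0006]), 0.4), (array([ 0.6651, -0.4533, -0.0002]), 0.19)]
side nest [(array([ 0.6241, -0.1472,  0.0613]), 0.78)]
top nest [(array([ 0.6251, -0.1448,  0.0591]), 0.88)]
```

View pics/w3.png

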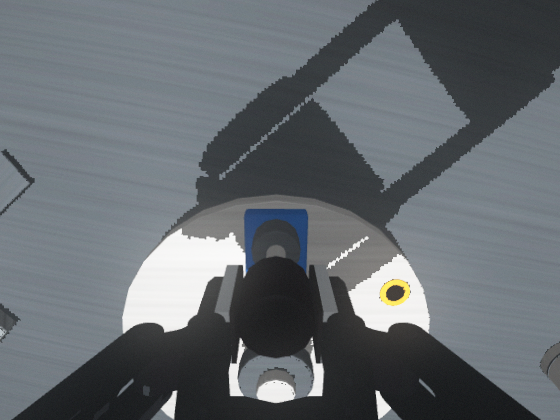

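Request:
{"fn": "send_rows", "kwargs": {"targets": [[[0,0,3],0],[[0,0,3],0],[[0,0,3],0],[[0,0,3],0],[[0,0,3],0],[[0,0,0],0]]}}

```text
t: 8.9
ee_pos: [0.4501, -0.1875, 0.2656]
tool_rot: [[-0.979, -0.204, -0.0], [-0.204, 0.979, 0.0], [0.0, 0.0, -1.0]]
contact_force: [-0.6, -5.0, -5.6]
width: 0.0282
```

```bash
python3 - <<'E'
from h import *
obs()
E
```

```text
t 8.9 p [ 0.4501 -0.1875  0.2656] yaw 101.7 F [-0.5856 -4.9825 -5.5608] w 0.0282 j [ -36.6    9.6  110.9   -0.    59.6 -138.3]
```

Request:
{"fn": "send_rows", "kwargs": {"targets": [[[0,0,3],0],[[0,0,3],0],[[0,0,0],0]]}}

```text
t: 9.2
ee_pos: [0.4501, -0.1875, 0.2596]
tool_rot: [[-0.979, -0.204, -0.0], [-0.204, 0.979, 0.0], [0.0, 0.0, -1.0]]
contact_force: [-0.8, -4.8, -4.6]
width: 0.0284
```

Request:
{"fn": "send_rows", "kwargs": {"targets": [[[0,0,0],0],[[0,0,0],0],[[0,0,0],0],[[0,0,0],0],[[0,0,0],0],[[0,0,0],0]], "claw": 0}}

```text
t: 9.8
ee_pos: [0.4502, -0.1874, 0.2601]
tool_rot: [[-0.979, -0.204, 0.0], [-0.204, 0.979, 0.0], [-0.0, -0.0, -1.0]]
contact_force: [-0.7, -0.7, -0.7]
width: 0.0856
```

Request:
{"fn": "send_rows", "kwargs": {"targets": [[[0,0,-20],0],[[0,0,-40],0],[[0,0,-40],0],[[0,0,-40],0],[[0,0,0],0]]}}

```text
t: 10.3
ee_pos: [0.4515, -0.1883, 0.4063]
tool_rot: [[-0.979, -0.204, 0.009], [-0.204, 0.979, -0.007], [-0.008, -0.008, -1.0]]
contact_force: [0.4, 0.1, -0.4]
width: 0.0852
```

```bash
python3 - <<'E'
from h import *
obs()
look('side',['plunger_knob','nest','boss_a','pivot'],'s4')
cv2.imwrite('pics/s4c.png',cv2.resize(cv2.imread('pics/s4.png')[130:250,250:410],None,fx=4,fy=4))
look('wrist',['nest','plunger_knob','pivot'])
E
```

```text
t 10.3 p [ 0.4515 -0.1883  0.4063] yaw 101.8 F [ 0.4183  0.1405 -0.3961] w 0.0852 j [ -36.6   -1.1  104.2    0.    76.3 -138.3]
side plunger_knob [(array([ 0.4472, -0.1852,  0.0963]), 0.6)]
side nest [(array([ 0.6266, -0.1511,  0.0624]), 0.89)]
side boss_a [(array([ 0.5965,  0.2721, -0.0007]), 0.71), (array([ 0.5471,  0.0971, -0.0006]), 0.65)]
side pivot [(array([ 0.5404, -0.1673,  0.0803]), 0.77), (array([ 0.5405, -0.1666, -0.0003]), 0.51)]
wrist nest [(array([ 0.626 , -0.1524,  0.0647]), 0.69), (array([ 0.6681, -0.4562, -0.0027]), 0.66)]
wrist plunger_knob [(array([ 0.4468, -0.1893,  0.0998]), 0.72)]
wrist pivot [(array([ 0.5414, -0.1673,  0.0876]), 0.7)]
```

View pics/s4c.png

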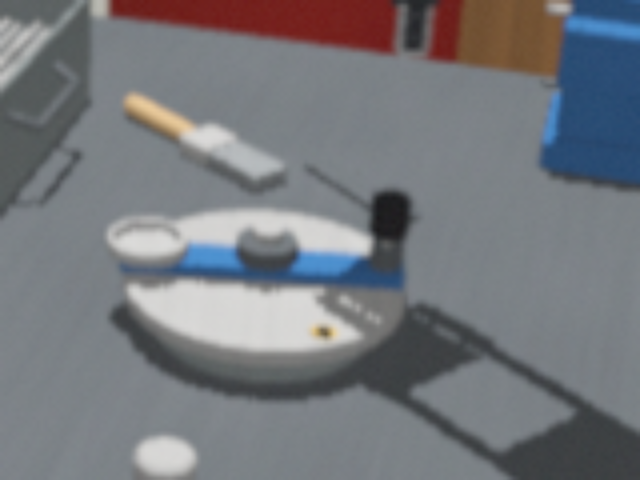

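```bash
python3 - <<'E'
from h import *
plan(.543,.098,.36,101.8,8)
E
```

```text
rows 8 x [-18.7  32.5   4.9] turn -0.01
```

Request:
{"fn": "send_rows", "kwargs": {"targets": [[[-18.7,32.5,5],0],[[-18.7,32.5,5],0],[[-18.7,32.5,5],0],[[-18.7,32.5,5],0],[[-18.7,32.5,5],0],[[-18.7,32.5,5],0],[[-18.7,32.5,5],0],[[-18.7,32.5,5],0]]}}

```text
t: 11.55
ee_pos: [0.5438, 0.0992, 0.3592]
tool_rot: [[-0.979, -0.204, -0.001], [-0.204, 0.979, -0.0], [0.001, 0.0, -1.0]]
contact_force: [0.7, -0.4, 0.3]
width: 0.0859
```

Request:
{"fn": "send_rows", "kwargs": {"targets": [[[0,0,0],0],[[0,0,0],0],[[0,0,0],0],[[0,0,0],0],[[0,0,0],0]]}}

```text
t: 12.05
ee_pos: [0.5436, 0.0966, 0.3602]
tool_rot: [[-0.979, -0.202, 0.0], [-0.202, 0.979, -0.0], [-0.0, -0.0, -1.0]]
contact_force: [-0.8, -0.0, 0.4]
width: 0.0855
```

```bash
python3 - <<'E'
from h import *
obs()
look('wrist',['boss_a','bolt'],'w5')
d=robot.masks_of('boss_a','wrist')
for q in d:
    ys,xs=np.nonzero(q['region']); print(q['p'],xs.min(),xs.max(),ys.min(),ys.max(),xs.mean(),ys.mean())
plan(.543,.098,.19,101.8,8)
E
```

```text
t 12.05 p [0.5436 0.0966 0.3602] yaw 101.7 F [-0.755  -0.013   0.3846] w 0.0855 j [  -2.2   10.    97.9   -0.    72.1 -103.9]
wrist boss_a [(array([ 0.5973,  0.2691, -0.0031]), 0.93), (array([0.5429, 0.0981, 0.0038]), 0.78)]
wrist bolt [(array([0.5088, 0.2024, 0.0008]), 0.86)]
0.95 417 480 244 307 447.98621460506706 275.19411326378537
0.84 253 302 155 216 277.33400564743846 186.3215006050827
rows 8 x [ 0.1  0.1 21.3] turn -0.01
```

View pics/w5.png

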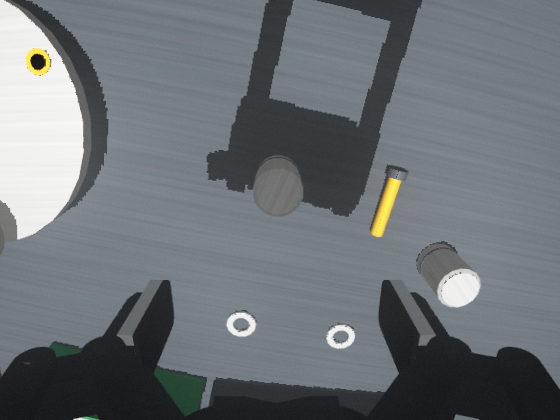

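Request:
{"fn": "send_rows", "kwargs": {"targets": [[[0,0,25],0],[[0,0,25],0],[[0,0,25],0],[[0,0,25],0],[[0,0,25],0],[[0,0,20],0],[[0,0,15],0],[[0,0,10],0]]}}

```text
t: 13.05
ee_pos: [0.5434, 0.0975, 0.1889]
tool_rot: [[-0.979, -0.204, -0.001], [-0.204, 0.979, 0.0], [0.001, 0.0, -1.0]]
contact_force: [0.6, 0.4, -0.4]
width: 0.0855
```

Request:
{"fn": "send_rows", "kwargs": {"targets": [[[0,0,0],0],[[0,0,0],0],[[0,0,0],0],[[0,0,0],0],[[0,0,0],0],[[0,0,0],0],[[0,0,0],0],[[0,0,0],0]], "claw": 255}}

```text
t: 13.85
ee_pos: [0.5444, 0.0976, 0.1914]
tool_rot: [[-0.979, -0.204, 0.003], [-0.204, 0.979, 0.0], [-0.002, -0.0, -1.0]]
contact_force: [-1.3, 1.0, 6.2]
width: 0.0388
```

Request:
{"fn": "send_rows", "kwargs": {"targets": [[[0,0,-5],0],[[0,0,-15],0],[[0,0,-20],0],[[0,0,-20],0],[[0,0,0],0],[[0,0,0],0],[[0,0,0],0],[[0,0,0],0]]}}

```text
t: 14.65
ee_pos: [0.5429, 0.0976, 0.2487]
tool_rot: [[-0.979, -0.204, -0.003], [-0.204, 0.979, 0.0], [0.003, 0.001, -1.0]]
contact_force: [0.0, -0.0, -5.6]
width: 0.0386
```

Request:
{"fn": "send_rows", "kwargs": {"targets": [[[0,0,0],0]]}}

```text
t: 14.75
ee_pos: [0.5432, 0.0976, 0.249]
tool_rot: [[-0.979, -0.204, -0.002], [-0.204, 0.979, 0.0], [0.002, 0.0, -1.0]]
contact_force: [-0.1, 0.5, -5.9]
width: 0.0386
```

Request:
{"fn": "send_rows", "kwargs": {"targets": [[[0,0,0],0]]}}

```text
t: 14.85
ee_pos: [0.5434, 0.0976, 0.2494]
tool_rot: [[-0.979, -0.204, -0.001], [-0.204, 0.979, 0.0], [0.001, 0.0, -1.0]]
contact_force: [0.3, -0.1, -4.9]
width: 0.0386
```

Request:
{"fn": "send_rows", "kwargs": {"targets": [[[0,0,0],0]]}}

```text
t: 14.95
ee_pos: [0.5436, 0.0976, 0.2497]
tool_rot: [[-0.979, -0.204, -0.001], [-0.204, 0.979, -0.0], [0.001, 0.0, -1.0]]
contact_force: [0.1, 0.4, -5.0]
width: 0.0386
```

```bash
python3 - <<'E'
from h import *
obs()
for i in range(6):
    robot.camera('side'); o=robot.get_obs(); print(o['contact_force'],o['torque'])
print([d['at'] for d in robot.landmark_of('boss_a','side')])
E
```

```text
t 14.95 p [0.5436 0.0976 0.2497] yaw 101.8 F [ 0.1454  0.3526 -4.9965] w 0.0386 j [  -2.1   18.5  101.9   -0.    59.7 -103.9]
[ 0.3853 -0.074  -4.4642] [-0.0089 -0.0009  0.0002]
[-0.5312  0.5692 -5.8595] [-0.012   0.0034 -0.0167]
[-0.1666  0.2687 -6.1323] [-0.0378  0.0193  0.0271]
[ 0.788  -0.0658 -5.7371] [ 0.0797 -0.0126  0.0097]
[ 0.0425 -0.9756 -5.5608] [-0.0312 -0.0214 -0.0683]
[ 0.1235 -0.3974 -5.4888] [0.007  0.0031 0.0366]
[[0.5463, 0.0995, 0.0588], [0.5929, 0.2721, -0.0014]]
```

Request:
{"fn": "send_rows", "kwargs": {"targets": [[[0,0,20],0],[[0,0,20],0],[[0,0,10],0],[[0,0,5],0],[[0,0,3],0],[[0,0,1.5],0],[[0,0,0],0],[[0,0,0],0]]}}

```text
t: 16.1
ee_pos: [0.5441, 0.0976, 0.1914]
tool_rot: [[-0.979, -0.204, 0.002], [-0.204, 0.979, -0.0], [-0.002, -0.0, -1.0]]
contact_force: [-1.6, 0.3, -0.3]
width: 0.0383
```

Request:
{"fn": "send_rows", "kwargs": {"targets": [[[0,0,0.5],0],[[0,0,0],0],[[0,0,0],0],[[0,0,0],0]]}}

```text
t: 16.5
ee_pos: [0.5442, 0.0976, 0.1914]
tool_rot: [[-0.979, -0.204, 0.001], [-0.204, 0.979, -0.0], [-0.001, -0.0, -1.0]]
contact_force: [-4.3, -0.3, 6.9]
width: 0.0388
```

```bash
python3 - <<'E'
from h import *
obs()
look('side',['boss_a'])
E
```

```text
t 16.5 p [0.5442 0.0976 0.1914] yaw 101.8 F [-4.3164 -0.3364  6.9295] w 0.0388 j [  -2.1   24.1  102.7   -0.    53.1 -103.9]
side boss_a [(array([ 0.5946,  0.2704, -0.0023]), 0.79), (array([0.544 , 0.0992, 0.0015]), 0.75), (array([ 0.5401, -0.1676,  0.001 ]), 0.3)]
```

Request:
{"fn": "send_rows", "kwargs": {"targets": [[[0,0,0],0],[[0,0,0],0],[[0,0,0],0],[[0,0,0],0],[[0,0,-10],0],[[0,0,-30],0],[[0,0,-35],0],[[0,0,-35],0]], "claw": 0}}

```text
t: 17.4
ee_pos: [0.5434, 0.0976, 0.3016]
tool_rot: [[-0.979, -0.204, -0.0], [-0.204, 0.979, 0.0], [0.0, 0.0, -1.0]]
contact_force: [0.4, -0.7, -0.5]
width: 0.0856
```

Request:
{"fn": "send_rows", "kwargs": {"targets": [[[-17,31.8,-10],0],[[-17,31.8,-10],0],[[-17,31.8,0],0],[[-17,31.8,0],0],[[-17,31.8,0],0],[[0,0,0],0],[[0,0,0],0],[[0,0,0],0]]}}

```text
t: 18.2
ee_pos: [0.5943, 0.2698, 0.3201]
tool_rot: [[-0.979, -0.203, -0.0], [-0.203, 0.979, -0.0], [0.001, -0.0, -1.0]]
contact_force: [-0.2, 0.2, 0.2]
width: 0.0855
```

```bash
python3 - <<'E'
from h import *
obs()
look('wrist',['boss_a'],'w6')
look('side',['boss_a'])
plan(.595,.2705,.19,101.8,8)
E
```

```text
t 18.2 p [0.5943 0.2698 0.3201] yaw 101.7 F [-0.1697  0.2004  0.2097] w 0.0855 j [ 14.   24.6  84.2  -0.   71.3 -87.7]
wrist boss_a [(array([0.5423, 0.1003, 0.0031]), 0.77), (array([ 0.5976,  0.27  , -0.0019]), 0.73)]
side boss_a [(array([0.5432, 0.0982, 0.0013]), 0.92), (array([ 0.5952,  0.2705, -0.0003]), 0.75)]
rows 8 x [-0.1  0.1 16.3] turn -0.02
```

Request:
{"fn": "send_rows", "kwargs": {"targets": [[[-1,1,22],0],[[0,0,22],0],[[0,0,22],0],[[0,0,22],0],[[0,0,20],0],[[0,0,12],0],[[0,0,10],0],[[0,0,0],0]]}}

```text
t: 19.2
ee_pos: [0.5948, 0.2713, 0.1888]
tool_rot: [[-0.979, -0.203, -0.002], [-0.203, 0.979, -0.001], [0.002, -0.0, -1.0]]
contact_force: [-0.4, -0.4, -0.0]
width: 0.0854
```

Request:
{"fn": "send_rows", "kwargs": {"targets": [[[0,0,0],0],[[0,0,0],0],[[0,0,0],0],[[0,0,0],0],[[0,0,0],0],[[0,0,0],0],[[0,0,0],0],[[0,0,0],0]], "claw": 255}}

```text
t: 20.0
ee_pos: [0.5958, 0.272, 0.1913]
tool_rot: [[-0.979, -0.204, 0.002], [-0.204, 0.979, 0.001], [-0.002, 0.0, -1.0]]
contact_force: [-0.5, -0.1, 5.6]
width: 0.0385
```

Request:
{"fn": "send_rows", "kwargs": {"targets": [[[0,0,-5],0],[[0,0,-15],0],[[0,0,-20],0],[[0,0,-20],0],[[0,0,0],0],[[0,0,0],0],[[0,0,0],0],[[0,0,0],0]]}}

```text
t: 20.8
ee_pos: [0.5946, 0.2716, 0.2484]
tool_rot: [[-0.979, -0.204, -0.003], [-0.204, 0.979, -0.001], [0.003, -0.0, -1.0]]
contact_force: [-1.0, 0.7, -3.8]
width: 0.0387
```

```bash
python3 - <<'E'
from h import *
obs()
f=[]
for i in range(8):
    robot.camera('side'); f.append(robot.get_obs()['contact_force'][2])
print(np.array(f),np.mean(f))
print([d['at'] for d in robot.landmark_of('boss_a','side')])
E
```

```text
t 20.8 p [0.5946 0.2716 0.2484] yaw 101.7 F [-1.0095  0.6628 -3.7918] w 0.0387 j [ 14.2  29.7  86.    0.   64.4 -87.6]
[-3.2761 -3.145  -3.0375 -3.0004 -3.5455 -2.4634 -2.5463 -3.3707] -3.0481053968651075
[[0.543, 0.0965, -0.0015], [0.5919, 0.2702, 0.0569]]
```

Far boss ~3.0 N (lighter), near boss ~5.5 N (heavier). Put the far one back.

Request:
{"fn": "send_rows", "kwargs": {"targets": [[[0,0,20],0],[[0,0,20],0],[[0,0,10],0],[[0,0,5],0],[[0,0,3],0],[[0,0,1.5],0],[[0,0,0.5],0],[[0,0,0],0]]}}

```text
t: 22.05
ee_pos: [0.5956, 0.2719, 0.1914]
tool_rot: [[-0.979, -0.204, 0.001], [-0.204, 0.979, 0.0], [-0.001, 0.0, -1.0]]
contact_force: [-3.7, -1.3, 5.1]
width: 0.0385
```

Request:
{"fn": "send_rows", "kwargs": {"targets": [[[0,0,0],0],[[0,0,0],0],[[0,0,0],0]]}}

```text
t: 22.35
ee_pos: [0.5956, 0.2719, 0.1913]
tool_rot: [[-0.979, -0.204, 0.001], [-0.204, 0.979, 0.0], [-0.001, -0.0, -1.0]]
contact_force: [-2.9, -2.0, 6.3]
width: 0.0384
```

Request:
{"fn": "send_rows", "kwargs": {"targets": [[[0,0,0],0],[[0,0,0],0],[[0,0,0],0],[[0,0,0],0],[[0,0,-10],0],[[0,0,-30],0],[[0,0,-45],0],[[0,0,-45],0]], "claw": 0}}

```text
t: 23.15
ee_pos: [0.5949, 0.2716, 0.3214]
tool_rot: [[-0.979, -0.204, -0.001], [-0.204, 0.979, -0.0], [0.001, -0.0, -1.0]]
contact_force: [0.8, 1.1, 0.2]
width: 0.0852
```

Request:
{"fn": "send_rows", "kwargs": {"targets": [[[17.1,-31.9,0],0],[[17.1,-31.9,0],0],[[17.1,-31.9,0],0],[[17.1,-31.9,0],0],[[17.1,-31.9,0],0],[[0,0,0],0],[[0,0,0],0],[[0,0,0],0]]}}

```text
t: 23.95
ee_pos: [0.5443, 0.0987, 0.3206]
tool_rot: [[-0.979, -0.204, 0.001], [-0.204, 0.979, 0.0], [-0.001, 0.0, -1.0]]
contact_force: [-0.0, -1.0, -0.2]
width: 0.0855
```

```bash
python3 - <<'E'
from h import *
obs()
look('wrist',['boss_a'],'w7')
look('side',['boss_a','plunger_knob','nest'],'s7')
plan(.5436,.0978,.19,101.8,8)
E
```

```text
t 23.95 p [0.5443 0.0987 0.3206] yaw 101.8 F [-0.0405 -0.968  -0.2033] w 0.0855 j [  -2.    12.8   99.6    0.    67.6 -103.8]
wrist boss_a [(array([ 0.5984,  0.269 , -0.0031]), 0.58), (array([0.5432, 0.0981, 0.0062]), 0.57)]
side boss_a [(array([0.5936, 0.2705, 0.002 ]), 0.95), (array([ 0.5432,  0.0963, -0.0006]), 0.78), (array([ 0.7082,  0.0943, -0.004 ]), 0.41)]
side plunger_knob [(array([ 0.4506, -0.1841,  0.0967]), 0.7)]
side nest [(array([ 0.6272, -0.1503,  0.0622]), 0.61)]
rows 8 x [ 0.1 -0.1 16.2] turn 0.0
```

View pics/s7.png

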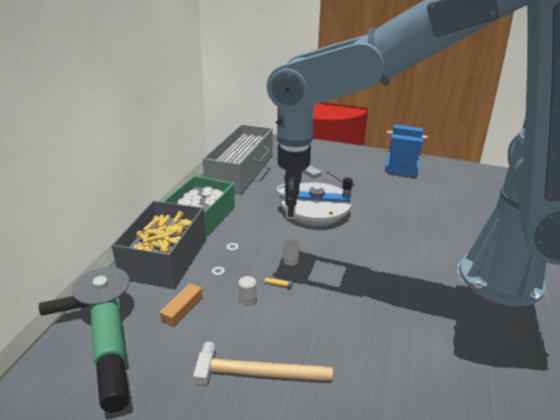

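Request:
{"fn": "send_rows", "kwargs": {"targets": [[[0,0,22],0],[[0,0,22],0],[[0,0,22],0],[[0,0,22],0],[[0,0,20],0],[[0,0,12],0],[[0,0,10],0],[[0,0,0],0]]}}

```text
t: 25.05
ee_pos: [0.5436, 0.0983, 0.1889]
tool_rot: [[-0.979, -0.204, -0.002], [-0.204, 0.979, 0.0], [0.002, 0.001, -1.0]]
contact_force: [-0.4, -0.6, 0.2]
width: 0.0852
```

Request:
{"fn": "send_rows", "kwargs": {"targets": [[[0,0,0],0],[[0,0,0],0],[[0,0,0],0],[[0,0,0],0],[[0,0,0],0],[[0,0,0],0],[[0,0,0],0],[[0,0,0],0]], "claw": 255}}

```text
t: 25.85
ee_pos: [0.5447, 0.0981, 0.1911]
tool_rot: [[-0.979, -0.204, 0.002], [-0.204, 0.979, -0.0], [-0.002, -0.001, -1.0]]
contact_force: [-1.2, -1.1, 6.9]
width: 0.0383
```

Request:
{"fn": "send_rows", "kwargs": {"targets": [[[0,0,-5],0],[[0,0,-20],0],[[0,0,-35],0],[[0,0,-35],0],[[0,0,-25],0],[[0,0,-5],0],[[0,0,0],0],[[0,0,0],0]]}}

```text
t: 26.65
ee_pos: [0.5431, 0.0982, 0.3128]
tool_rot: [[-0.979, -0.204, -0.004], [-0.204, 0.979, 0.0], [0.004, 0.001, -1.0]]
contact_force: [-1.3, -0.2, -6.1]
width: 0.0382
```

```bash
python3 - <<'E'
from h import *
obs()
look('side',['boss_a'])
f=[]
for i in range(5):
    robot.camera('side'); f.append(robot.get_obs()['contact_force'][2])
print(np.mean(f))
plan(.6265,-.150,.315,101.8,14)
E
```

```text
t 26.65 p [0.5431 0.0982 0.3128] yaw 101.8 F [-1.2717 -0.1797 -6.0756] w 0.0382 j [  -2.1   13.3  100.    -0.    67.  -103.8]
side boss_a [(array([ 0.5933,  0.2695, -0.0011]), 0.87), (array([0.5418, 0.0962, 0.1238]), 0.65), (array([ 0.7095,  0.0941, -0.0018]), 0.56)]
-5.383929073759873
rows 14 x [ -2.2 -18.6  -0.1] turn -0.0
```

Request:
{"fn": "send_rows", "kwargs": {"targets": [[[-1,-8,0],0],[[-2,-16,0],0],[[-3,-22,0],0],[[-3,-24,0],0],[[-3,-24,0],0],[[-3,-24,0],0],[[-3,-24,0],0],[[-3,-24,0],0]]}}

```text
t: 27.8
ee_pos: [0.5988, -0.0626, 0.315]
tool_rot: [[-0.979, -0.203, 0.0], [-0.203, 0.979, -0.001], [-0.0, -0.001, -1.0]]
contact_force: [-0.5, 0.7, -6.2]
width: 0.0386
```

Request:
{"fn": "send_rows", "kwargs": {"targets": [[[-3,-24,0],0],[[-3,-24,0],0],[[-2,-22,0],0],[[-1,-16,0],0],[[-1,-8,0],0],[[0,0,0],0],[[0,0,0],0],[[0,0,0],0]]}}

```text
t: 28.6
ee_pos: [0.6272, -0.149, 0.3148]
tool_rot: [[-0.979, -0.205, -0.001], [-0.205, 0.979, 0.001], [0.0, 0.001, -1.0]]
contact_force: [0.4, 0.8, -5.4]
width: 0.0386
```

```bash
python3 - <<'E'
from h import *
obs()
look('side',['boss_a','nest','plunger_knob','pivot'])
look('top',['boss_a','pivot','plunger_knob'])
look('wrist',['pivot','plunger_knob','hole_next'])
plan(.6265,-.150,.292,101.8,4)
E
```

```text
t 28.6 p [ 0.6272 -0.149   0.3148] yaw 101.8 F [ 0.4147  0.7549 -5.3914] w 0.0386 j [ -23.9   24.    85.7    0.    70.4 -125.7]
side boss_a [(array([ 0.6258, -0.1496,  0.1225]), 0.7), (array([ 0.5964,  0.2699, -0.0012]), 0.7)]
side nest []
side plunger_knob [(array([0.5926, 0.2697, 0.0004]), 0.68), (array([ 0.4524, -0.1862,  0.0926]), 0.5)]
side pivot [(array([ 0.5365, -0.1678,  0.0817]), 0.67)]
top boss_a [(array([ 0.5959,  0.2685, -0.0017]), 0.73), (array([ 0.6264, -0.1488,  0.1236]), 0.53)]
top pivot [(array([ 0.5419, -0.1718,  0.0851]), 0.69)]
top plunger_knob []
wrist pivot [(array([ 0.54  , -0.164 ,  0.0868]), 0.89)]
wrist plunger_knob []
wrist hole_next []
rows 4 x [0.2 0.1 5.7] turn -0.01
```

Lower 20 mm (underside about 40 mm above the nest floor) and settle, then check.

Request:
{"fn": "send_rows", "kwargs": {"targets": [[[0.5,-0.5,6],0],[[0,0,6],0],[[0,0,5],0],[[0,0,3],0],[[0,0,0],0],[[0,0,0],0],[[0,0,0],0],[[0,0,0],0]]}}

```text
t: 30.05
ee_pos: [0.6271, -0.1507, 0.2954]
tool_rot: [[-0.979, -0.204, 0.001], [-0.204, 0.979, -0.0], [-0.001, -0.0, -1.0]]
contact_force: [0.2, 0.6, -5.6]
width: 0.0384
```

Request:
{"fn": "send_rows", "kwargs": {"targets": [[[0,0,0],0],[[0,0,0],0],[[0,0,0],0],[[0,0,0],0]]}}

```text
t: 30.45
ee_pos: [0.627, -0.1506, 0.295]
tool_rot: [[-0.979, -0.204, 0.0], [-0.204, 0.979, -0.0], [-0.0, -0.0, -1.0]]
contact_force: [-0.0, -0.8, -6.0]
width: 0.0381
```

```bash
python3 - <<'E'
from h import *
obs()
look('side',['boss_a','plunger_knob','nest'],'s8')
cv2.imwrite('pics/s8c.png',cv2.resize(cv2.imread('pics/s8.png')[120:320,210:410],None,fx=3,fy=3))
E
```

```text
t 30.45 p [ 0.627  -0.1506  0.295 ] yaw 101.8 F [-0.0344 -0.7892 -6.0179] w 0.0381 j [ -24.    25.3   86.3   -0.    68.4 -125.8]
side boss_a [(array([0.5966, 0.2696, 0.0011]), 0.73), (array([ 0.6252, -0.151 ,  0.1059]), 0.66)]
side plunger_knob [(array([ 0.7048,  0.1992, -0.0017]), 0.64), (array([ 0.4503, -0.1865,  0.0982]), 0.63)]
side nest [(array([ 0.6263, -0.1512,  0.0619]), 0.63), (array([ 0.6278, -0.1523,  0.1055]), 0.57)]
```

View pics/s8c.png

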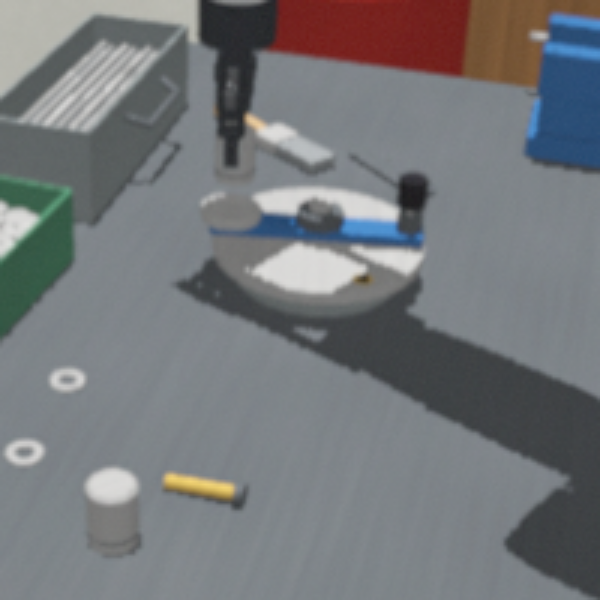

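The heavy boss (crop (235,155)) hangs upright above the nest (232,210). The knob is home (412,195) and the light boss stands at (112,510).

```bash
python3 -c "
from plant import robot
print(robot.job_done())"
```

```text
the job is handed in; nothing more can be done
None
```

The job is handed in at about 30.5 s of the 64 s allowed; no verdict was reported.

- **Positioner:** I lifted the plunger, swung the arm about 60° counter-clockwise and let the plunger drop into the next hole. Afterwards the knob read 96–98 mm above the bench, against 100 mm when home, which is within the detector's 4 mm accuracy.
- **Weighing:** The boss nearer the positioner read about 5.4–5.5 N and the farther one about 3.0 N, so the near one is the heavier. The lighter one was put back and stands upright on the bench at (0.596, 0.270).
- **Final hold:** The heavier boss is held upright at (0.625, −0.151), and the nest is at (0.626, −0.151). Its underside is about 44 mm above the nest floor. The measured force of about 6 N down is close to its weight alone, so nothing else seems to be touching it.

The last side view showed nothing disturbed among the bystanders in frame, the bolt, washers and brush. I saw the hammer and block in place just before the final lift. The networks gave a few stray detections, such as a second "nest" at the held boss's underside; I set those aside against the pictures. No check failed.

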